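# Divert a weighed batch of ceramic balls into the glass dish

### The job

The weighed batch of ceramic balls in the steel pan has to go through the diverter chute into the round glass dish; none may go into the black tray or be spilt. Push the chute's lever fully over so that the flap closes off the tray's side, then pick up the pan by its handle and tip all five balls into the hopper, and set the empty pan back upright on the balance plate. Do not tip the balls straight into the dish, and do not push the dish, the tray or the other things on the bench about.

Things in the scene. Friction and masses are not known exactly. Their poses are not given: they have to be found in the camera images.
- chute: Fixed bench diverter chute of sheet steel, an inverted Y 215 mm high, base plate 130 x 120 mm, clear window on the -x face. Origin on the bench under its middle; z up, outlets to +y and -y, lever on the -x side (towards the robot). The outlet legs slope down 36 degrees; their floors end at y = +88 and -88 mm, 54 mm above the bench.
- hopper (a point): Centre of the hopper's open top, on the chute's axis 215 mm above the bench: where to pour. The opening is 120 mm (chute y) by 110 mm (x), rim 3 mm sheet with a 3 mm round bead; the hopper narrows to a throat 58 by 60 mm at 172 mm height, with the flap and the two legs below it.
- flap (a joint): Angle of flap and lever (one rigid piece), rad: 0 upright, positive leans to the chute's +y, stops at +0.5 and -0.5, stays where left (under 2 N at the knob). Axle along the chute's x, 120 mm up at y = 0; the flap stands up from it. Leaning to +y it closes the +y leg, so all runs out at -y, and vice versa. Starts near the middle, which would split the batch; over means 0.40 or more.
- flap_knob (a point): Centre of the lever's black ball knob, 22 mm across, 120 mm from the axle on an 8 mm rod that stands straight up beside the chute, 95 mm to its -x side (29 mm clear of the hopper's rim). With the lever upright the knob is 240 mm above the bench.
- dish: Round clear glass dish that must receive the balls: outside 130 mm across, 42 mm high, wall 4 mm, floor 5 mm, loose. Origin under its centre. It stands under one outlet, centre about 145 mm to the chute's +y or -y; which one varies.
- tray: Black plastic tray under the other outlet, 150 mm (its x) by 130 mm (y), 42 mm high, loose; must stay empty. Origin under its centre.
- balance: Fixed bench balance, white body 190 by 190 mm. Origin on the bench under the centre of its steel weighing plate, which measures 170 mm (x) by 160 mm (y), top 60 mm above the bench; grey display panel on its -x side.
- pan: Loose steel tipping pan, about 0.22 kg, on the balance plate. Origin at its underside below the handle. Flat floor x -31 to +38 mm, 3 mm thick, 72 mm wide over all (y), walls 38 mm high; towards -x the floor rises at 20 degrees to the open pouring lip, with side walls only. Level, the balls stay behind the rise; with the lip tipped 45 degrees down all roll out.
- pan_grip (a point): Centre of the pan's black handle: a bar along the pan's y over the pan, 72 mm long between two steel straps, 14 mm thick (pan x) and 20 mm high, centre 80 mm above the pan's underside, open below. Pinch it across x from above.
- pan_lip (a point): Middle of the pouring lip's upper edge: 73 mm to the pan's -x of and 62 mm below the handle's centre.
- ball0_center (a point): Centre of a white ceramic ball, 20 mm across, 15 g; one of five, all alike, loose on the pan's floor.
- ball1_center (a point): Centre of a white ceramic ball, 20 mm across, 15 g; one of five, all alike, loose on the pan's floor.
- ball2_center (a point): Centre of a white ceramic ball, 20 mm across, 15 g; one of five, all alike, loose on the pan's floor.
- ball3_center (a point): Centre of a white ceramic ball, 20 mm across, 15 g; one of five, all alike, loose on the pan's floor.
- ball4_center (a point): Centre of a white ceramic ball, 20 mm across, 15 g; one of five, all alike, loose on the pan's floor.
- jar: Bystander: white jar with red lid, 68 mm across, 115 mm high. Origin under its centre.
- beaker: Bystander: empty glass beaker, 72 mm across, 90 mm high.
- weight: Bystander: knobbed steel calibration weight, 38 mm across, 63 mm high.
- spoon: Bystander: lab spoon lying along its x, 170 mm long, about 20 mm high.
Mind the look-alikes: they are no part of the job. What is shaped like the pan but green is not meant.

How it is judged (in metres and radians):
On the way, in this order (a step that is already met when the one before it is completed fails the run):
1. the flap is fully over so that it closes off the tray's side (0.40 rad or more), all five balls still in the pan (((y of dish in the frame of chute above 0 m and value of joint flap below -0.4 rad) or (y of dish in the frame of chute below 0 m and value of joint flap above 0.4 rad)) and x of ball0_center in the frame of pan between -0.085 and 0.045 m and y of ball0_center in the frame of pan between -0.045 and 0.045 m and z of ball0_center in the frame of pan between 0 and 0.055 m and x of ball1_center in the frame of pan between -0.085 and 0.045 m and y of ball1_center in the frame of pan between -0.045 and 0.045 m and z of ball1_center in the frame of pan between 0 and 0.055 m and x of ball2_center in the frame of pan between -0.085 and 0.045 m and y of ball2_center in the frame of pan between -0.045 and 0.045 m and z of ball2_center in the frame of pan between 0 and 0.055 m and x of ball3_center in the frame of pan between -0.085 and 0.045 m and y of ball3_center in the frame of pan between -0.045 and 0.045 m and z of ball3_center in the frame of pan between 0 and 0.055 m and x of ball4_center in the frame of pan between -0.085 and 0.045 m and y of ball4_center in the frame of pan between -0.045 and 0.045 m and z of ball4_center in the frame of pan between 0 and 0.055 m), for 0.2 s.
2. the pan is tipped by more than 20 degrees over the hopper, with the flap still set (((y of dish in the frame of chute above 0 m and value of joint flap below -0.4 rad) or (y of dish in the frame of chute below 0 m and value of joint flap above 0.4 rad)) and angle between pan's own z axis and vertical above 0.35 rad and horizontal distance between pan_lip and chute below 0.075 m and z of pan_lip in the frame of chute above 0.19 m), for 0.1 s.
3. all five balls lie in the glass dish (horizontal distance between each of ball0_center, ball1_center, ball2_center, ball3_center, ball4_center and dish below 0.06 m and z of ball0_center in the frame of dish between 0 and 0.036 m and z of ball1_center in the frame of dish between 0 and 0.036 m and z of ball2_center in the frame of dish between 0 and 0.036 m and z of ball3_center in the frame of dish between 0 and 0.036 m and z of ball4_center in the frame of dish between 0 and 0.036 m), for 0.2 s.
At the end, for the whole second after the job is handed in: All five balls in the glass dish (centres within 60 mm of its axis, below 36 mm over its underside), flap still over by 0.40 rad or more on the tray's side, pan still and upright (3 degrees) on the balance plate, its origin within 60 mm of the plate's centre along both axes (all of step 3 and ((y of dish in the frame of chute above 0 m and value of joint flap below -0.4 rad) or (y of dish in the frame of chute below 0 m and value of joint flap above 0.4 rad)) and angle between pan's own z axis and vertical below 0.06 rad and x of pan in the frame of balance between -0.06 and 0.06 m and y of pan in the frame of balance between -0.06 and 0.06 m and z of pan in the frame of balance between 0.055 and 0.065 m and linear speed of pan below 0.02 m/s); the robot touches nothing.
It fails at once if a ball is spilt: it is neither in the pan, nor in or just above the chute, nor in the glass dish (into the tray, onto the bench, or tipped straight into the dish) (not ((x of ball0_center in the frame of pan between -0.085 and 0.045 m and y of ball0_center in the frame of pan between -0.045 and 0.045 m and z of ball0_center in the frame of pan between 0 and 0.055 m) or ((x of ball0_center in the frame of chute between -0.066 and 0.066 m and y of ball0_center in the frame of chute between -0.07 and 0.07 m and z of ball0_center in the frame of chute between 0.03 and 0.36 m) or (x of ball0_center in the frame of chute between -0.066 and 0.066 m and y of ball0_center in the frame of chute between -0.105 and 0.105 m and z of ball0_center in the frame of chute between 0.03 and 0.135 m)) or (horizontal distance between ball0_center and dish below 0.066 m and z of ball0_center in the frame of dish between 0 and 0.075 m)) or not ((x of ball1_center in the frame of pan between -0.085 and 0.045 m and y of ball1_center in the frame of pan between -0.045 and 0.045 m and z of ball1_center in the frame of pan between 0 and 0.055 m) or ((x of ball1_center in the frame of chute between -0.066 and 0.066 m and y of ball1_center in the frame of chute between -0.07 and 0.07 m and z of ball1_center in the frame of chute between 0.03 and 0.36 m) or (x of ball1_center in the frame of chute between -0.066 and 0.066 m and y of ball1_center in the frame of chute between -0.105 and 0.105 m and z of ball1_center in the frame of chute between 0.03 and 0.135 m)) or (horizontal distance between ball1_center and dish below 0.066 m and z of ball1_center in the frame of dish between 0 and 0.075 m)) or not ((x of ball2_center in the frame of pan between -0.085 and 0.045 m and y of ball2_center in the frame of pan between -0.045 and 0.045 m and z of ball2_center in the frame of pan between 0 and 0.055 m) or ((x of ball2_center in the frame of chute between -0.066 and 0.066 m and y of ball2_center in the frame of chute between -0.07 and 0.07 m and z of ball2_center in the frame of chute between 0.03 and 0.36 m) or (x of ball2_center in the frame of chute between -0.066 and 0.066 m and y of ball2_center in the frame of chute between -0.105 and 0.105 m and z of ball2_center in the frame of chute between 0.03 and 0.135 m)) or (horizontal distance between ball2_center and dish below 0.066 m and z of ball2_center in the frame of dish between 0 and 0.075 m)) or not ((x of ball3_center in the frame of pan between -0.085 and 0.045 m and y of ball3_center in the frame of pan between -0.045 and 0.045 m and z of ball3_center in the frame of pan between 0 and 0.055 m) or ((x of ball3_center in the frame of chute between -0.066 and 0.066 m and y of ball3_center in the frame of chute between -0.07 and 0.07 m and z of ball3_center in the frame of chute between 0.03 and 0.36 m) or (x of ball3_center in the frame of chute between -0.066 and 0.066 m and y of ball3_center in the frame of chute between -0.105 and 0.105 m and z of ball3_center in the frame of chute between 0.03 and 0.135 m)) or (horizontal distance between ball3_center and dish below 0.066 m and z of ball3_center in the frame of dish between 0 and 0.075 m)) or not ((x of ball4_center in the frame of pan between -0.085 and 0.045 m and y of ball4_center in the frame of pan between -0.045 and 0.045 m and z of ball4_center in the frame of pan between 0 and 0.055 m) or ((x of ball4_center in the frame of chute between -0.066 and 0.066 m and y of ball4_center in the frame of chute between -0.07 and 0.07 m and z of ball4_center in the frame of chute between 0.03 and 0.36 m) or (x of ball4_center in the frame of chute between -0.066 and 0.066 m and y of ball4_center in the frame of chute between -0.105 and 0.105 m and z of ball4_center in the frame of chute between 0.03 and 0.135 m)) or (horizontal distance between ball4_center and dish below 0.066 m and z of ball4_center in the frame of dish between 0 and 0.075 m))).
It fails at once if the dish or the tray is pushed by more than 25 mm (distance of any of dish, tray from where it was at the start of the episode above 0.025 m).
It fails at once if a bystander is moved by more than 30 mm (distance of any of jar, beaker, weight, spoon from where it was at the start of the episode above 0.03 m).
It also fails if it takes over 64 s, if anything falls off the work surface, if the arm or the gripper's body presses on something with over 40 N, if the wrist force passes 120 N, or if a joint passes its speed limit or range.

### The arm

A 7-joint arm with a two-finger parallel gripper is mounted at the origin on the work surface. World frame = base frame: x ahead of the robot, y to its left, z up, the work surface at z = 0. Lengths are in m, angles in degrees, forces in N, time in s.
With the tool pointing down it reaches from about 0.425 to 0.875 m from the base axis. Payload 4.7 kg.
Tool frame: the origin (TCP) lies midway between the tips of the shut fingers; the grasp point (between the pads) lies 19 mm behind it; z points along the fingers, y is the line along which they close (so a half turn about z gives the same grasp; the last joint's range is limited). The gripper opens to 87 mm and grips with 3 to 60 N. Pads are 19 mm wide; open, the fingers measure 117 mm over their backs; the gripper's body (75 mm by 190 mm) begins 51 mm behind the grasp point.
Start: joints at [65.667, 18.392, -4.016, 83.108, 1.295, 78.541, -3.26], TCP at [0.276, -0.588, 0.223] pointing down, gripper open.
Joint ranges: [-163.93, 163.93], [-17.29, 119.83], [-79.2, 71.16], [3.27, 140.29], [-89.18, 269.18], [5.43, 117.66], [-154.24, 154.24]. Speed limits (degrees/s): [147.25, 147.25, 180, 180, 180, 180, 180].

### API

Orientations are given as [roll, pitch, yaw] about the fixed x, y, z axes, in that order (R = Rz(yaw) Ry(pitch) Rx(roll)).
In Python, from cell import env, viewer, boxes_of, masks_of gives the robot as it stands. The module is installed in compiled form; this text tells all that it offers.
- The arm moves only by the tool apply_moves, never from a script. Its argument "moves" is a list of rows, each a list of 7 numbers: the shift along the tool's x, y, z scaled (see below), then the turn, a rotation vector about the tool's x, y, z scaled (see below), then the opening, from 0 (shut) to 1 (fully open). A call has 1 to 20 rows; each row is the pose to reach, as a shift and turn from the pose commanded when the call began, along the tool's axes at that moment; what a row does not reach only later rows make up. The controller multiplies each number of a shift by 0.2 m and each number of a turn by 1.5 rad. A row lasts 1/10 s, in which the tool goes at most 50 mm and 8.59 degrees, less where a joint would pass 70% of its speed; a pose out of reach is approached as far as the arm can. A call with a number of a shift or a turn outside -1 to 1 is refused whole. A call with a gripper value outside its range is refused whole. The fingers move at their own pace and stop on an object; "grip_force" is the grip in N (left out, the last holds). Time passes only in rows, so rows that repeat a pose let the fingers close. It gives the time, the measured TCP pose, the force, the opening and the grip force at its end, in the units of the state.
- env.get_obs(): the state, without advancing time (a new reading comes with each control period).
- viewer.read_camera(name): name is "side" or "top"; returns the picture (400x640x3 uint8, red, green, blue); there is no depth.
- viewer.get_calibration(name): a dict with "fov_y" (degrees; the focal length in pixels is half the picture's height over the tangent of half this angle, whatever the lens; pixels are square), "cx", "cy" (the principal point, pixels), "position" and "orientation" of the camera in the world. Camera axes: x right, y up, looking along -z (the intrinsics and any distortion apply to the point x, -y, -z); pixel columns grow to the right and rows downward; lengths in m; the calibration is good to about 2 mm. A picture is of the moment at which its call begins. get_calibration takes no time and is no camera call.
- env.sign_off(): hands the job in; it is judged then, once.
Trained networks look in the newest picture that a camera, given by its name, has taken for a name from the list of things; names that differ only in an ending like _2 or _b are one class to them, and where a whole thing is asked for, a point or a joint stands for the part that bears it (a point fixed in the world has none). Each returns a list of dicts, best first, with "conf" (0 to 1); they miss things now and then, are a little off and sometimes report something else, mostly with a low value. They report only what shows in the picture. A call takes as long as a camera call. They do not tell look-alikes from the thing itself.
- boxes_of(camera, target): "location" ([column, row] in pixels, amid what is visible of it).
- masks_of(camera, target): "pixels" (400x640 bool, what is visible of it) and "location" ([column, row] in pixels, amid what is visible of it).
The state is a dict: "time_s": time; "qpos": joint angles; "joint_velocities": joint speeds; "effort": joint torques, N m; "tool_pos": TCP position; "tool_rot": TCP orientation; "force": force on the tool from outside, world axes, zero at the start; "wrist_torque": the same for the moment, N m; "grip_width": finger opening in m; "grasp_force": force on a finger pad.
Only numpy, scipy, OpenCV 4.12 (cv2) and the standard library are available. Lean on these libraries where they do the work, as an engineer would, in place of code of your own. Each camera call takes 0.05 s, during which the arm holds its last target. There are 200 camera calls.

## Working session

There is one attempt and no reset: what is moved stays moved. The work goes in short steps, Python scripts to look and compute and a tool call to move; the robot and the scene stay as the last step left them, time stands still between calls to the robot, and variables do not carry over. Pictures are saved under pics/ and viewed, at most 10 in all, crops included, and the job is handed in when it is done.

Besides the shell and the picture viewer there is one more tool, called as a command line: name --pt "numbers of a row" for each row, then --argument value for the rest. apply_moves: Moves the arm, as the interface text tells. Shifts and turns lie within -1 to 1; 1 stands for 0.2 m of shift or 1.5 rad of turn. Its arguments: {"type":"object","properties":{"moves":{"type":"array","items":{"type":"array","items":{"type":"number","minimum":-1,"maximum":1}}},"grip_force":{"type":"number"}},"required":["moves"]}

```bash
mkdir -p pics
python3 - <<'E'
from cell import env, viewer, boxes_of, masks_of
import cv2
for c in ("side","top"):
    im=viewer.read_camera(c); cv2.imwrite(f"pics/{c}0.png",im[:,:,::-1]); print(c,viewer.get_calibration(c))
    for t in ("chute","flap_knob","dish","tray","balance","pan","pan_grip","pan_lip","jar","beaker","weight","spoon"):
        print(t,[([round(float(v)) for v in d["location"]],round(d["conf"],2)) for d in boxes_of(c,t)][:4])
o=env.get_obs(); print(o["time_s"],o["tool_pos"],o["tool_rot"])
E
```

```text
side {'fov_y': 43.701463001345225, 'cx': 315.7834633966657, 'cy': 201.37001096852987, 'position': array([ 0.35603647, -1.28062077,  0.91504418]), 'orientation': array([58.18821562, -1.15974785, -8.00701676])}
chute [([318, 185], 0.75)]
flap_knob [([287, 181], 0.78)]
dish [([324, 239], 0.77), ([326, 278], 0.62)]
tray [([301, 197], 0.6)]
balance [([304, 310], 0.64)]
pan [([267, 371], 0.9), ([322, 277], 0.79)]
pan_grip [([327, 277], 0.77), ([271, 371], 0.72)]
pan_lip [([272, 374], 0.9), ([325, 281], 0.86), ([316, 187], 0.68), ([387, 260], 0.24)]
jar [([388, 261], 0.71), ([322, 240], 0.27)]
beaker [([238, 173], 0.66), ([324, 277], 0.44)]
weight [([264, 246], 0.82)]
spoon [([253, 216], 0.66)]
top {'fov_y': 44.71756069231527, 'cx': 321.39003457402885, 'cy': 197.78379896383262, 'position': array([ 0.43326003, -0.098783  ,  1.61706504]), 'orientation': array([  2.82913295,   0.78485008, -88.42604554])}
chute [([276, 174], 0.74), ([398, 190], 0.58)]
flap_knob [([274, 196], 0.71), ([326, 179], 0.43)]
dish [([323, 181], 0.88)]
tray [([233, 173], 0.94), ([410, 211], 0.42)]
balance [([410, 211], 0.73)]
pan [([467, 245], 0.75), ([396, 195], 0.63)]
pan_grip [([463, 246], 0.97), ([396, 196], 0.55)]
pan_lip [([395, 192], 0.71), ([466, 246], 0.65)]
jar [([371, 135], 0.81), ([396, 197], 0.41), ([274, 174], 0.24)]
beaker [([192, 254], 0.75), ([271, 254], 0.19)]
weight [([327, 240], 0.46)]
spoon [([268, 242], 0.79)]
1.3 [ 0.27613794 -0.58846293  0.22260668] [1.79993590e+02 2.46667627e-03 2.51408576e+01]
```

View pics/side0.png

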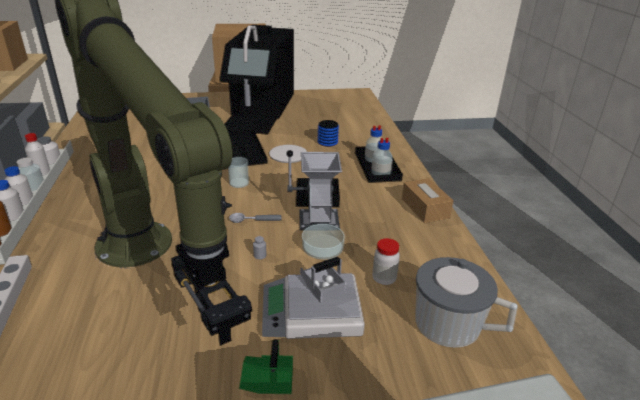

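View pics/top0.png

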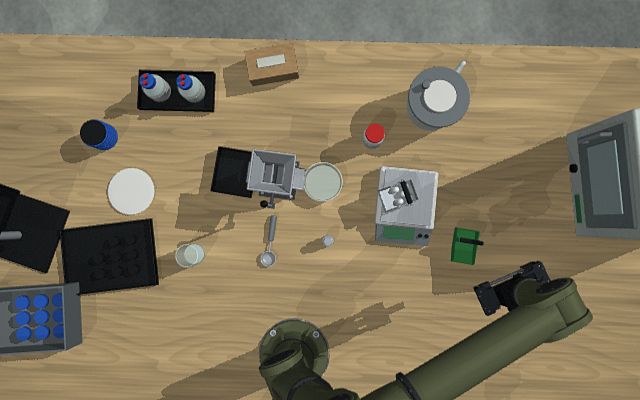

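```bash
cat > h.py <<'E'
from cell import env, viewer, boxes_of, masks_of
import cv2, numpy as np
from scipy.spatial.transform import Rotation as R
from scipy.optimize import least_squares
C={c:viewer.get_calibration(c) for c in ("side","top")}
def rot(c): return R.from_euler("xyz",C[c]["orientation"],degrees=True)
def f(c): return 200/np.tan(np.radians(C[c]["fov_y"]/2))
def proj(c,p):
    q=rot(c).inv().apply(np.asarray(p,float)-C[c]["position"]); q=np.atleast_2d(q)
    return np.c_[C[c]["cx"]+f(c)*q[:,0]/-q[:,2], C[c]["cy"]-f(c)*q[:,1]/-q[:,2]]
def onz(c,uv,z):
    d=rot(c).apply([(uv[0]-C[c]["cx"])/f(c),-(uv[1]-C[c]["cy"])/f(c),-1]); p=C[c]["position"]
    return p+d*(z-p[2])/d[2]
def tri(us,ut):
    r=least_squares(lambda p:np.r_[(proj("side",p)[0]-us),(proj("top",p)[0]-ut)],[.6,-.1,.1]); return r.x,np.abs(r.fun).max()
E
python3 - <<'E'
from h import *
for c,t,z in [("top","chute",.15),("top","dish",.03),("top","tray",.02),("top","balance",.05),("side","dish",.03),("side","tray",.02),("side","balance",.05)]:
    d=boxes_of(c,t)[0]; print(c,t,onz(c,d["location"],z).round(3))
for t,z in [("flap_knob",.24),("pan_grip",.14),("jar",.11),("weight",.06),("beaker",.09)]:
    for c in C: print(t,c,[(onz(c,d["location"],z).round(3).tolist(),round(d["conf"],2)) for d in boxes_of(c,t)[:2]])
print(proj("top",[0,0,0]))
T=viewer.read_camera("top");S=viewer.read_camera("side")
a=T[140:260,220:340];b=T[155:255,365:465];c=S[255:345,260:370];d=S[140:260,260:380]
big=lambda i,n:cv2.resize(i,(n,300 if n==400 else 300),interpolation=cv2.INTER_CUBIC)
cv2.imwrite("pics/crop1.png",np.vstack([np.hstack([big(a,400),big(b,400)]),np.hstack([big(c,400),big(d,400)])])[:,:,::-1])
E
```

```text
top chute [0.575 0.063 0.15 ]
top dish [ 0.566 -0.079  0.03 ]
top tray [0.586 0.22  0.02 ]
top balance [ 0.475 -0.361  0.05 ]
side dish [ 0.569 -0.084  0.03 ]
side tray [0.527 0.181 0.02 ]
side balance [ 0.47  -0.395  0.05 ]
flap_knob side [([0.457, -0.089, 0.24], 0.78)]
flap_knob top [([0.503, 0.057, 0.24], 0.71), ([0.554, -0.09, 0.24], 0.43)]
pan_grip side [([0.525, -0.387, 0.14], 0.77), ([0.376, -0.642, 0.14], 0.72)]
pan_grip top [([0.372, -0.508, 0.14], 0.97), ([0.518, -0.302, 0.14], 0.55)]
jar side [([0.698, -0.305, 0.11], 0.71), ([0.54, -0.199, 0.11], 0.27)]
jar top [([0.706, -0.225, 0.11], 0.81), ([0.517, -0.309, 0.11], 0.41)]
weight side [([0.385, -0.142, 0.06], 0.82)]
weight top [([0.376, -0.097, 0.06], 0.46)]
beaker side [([0.318, 0.249, 0.09], 0.66), ([0.528, -0.326, 0.09], 0.44)]
beaker top [([0.321, 0.326, 0.09], 0.75), ([0.329, 0.076, 0.09], 0.19)]
[[294.41919305 353.15520334]]
```

View pics/crop1.png

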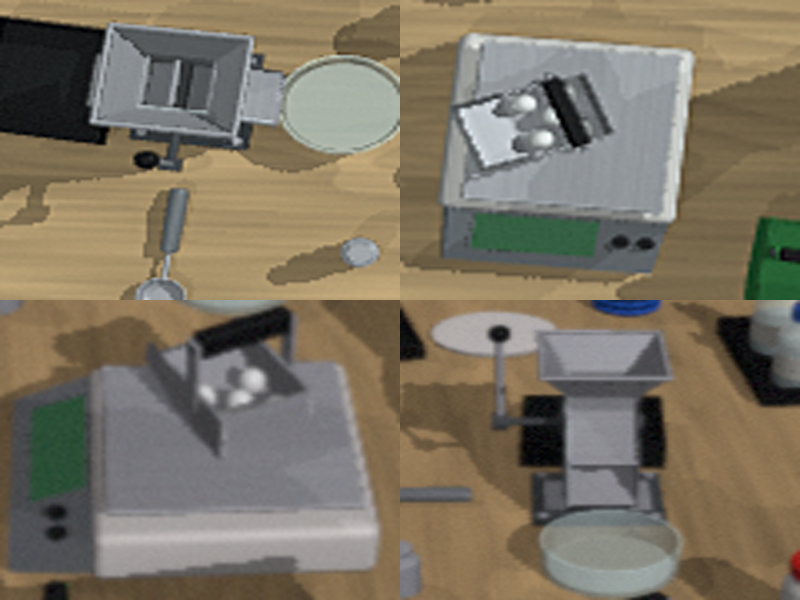

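The top-left panel shows the chute with the dish on its −y side (right) and the tray on +y, so the flap must go positive (knob to +y).

Two pan-shaped things: steel at top px (407,192) and green at (465,245). The steel pan stands on the balance with white balls in it, so it is the one meant. Its lip points about +y, towards the chute.

```bash
cat > fit.py <<'E'
from h import *
A=lambda u,v:(220+.3*u,140+.4*v); B=lambda u,v:(365+(u-400)*.25,155+v/3)
Cc=lambda u,v:(260+u*.275,255+(v-300)*.3); D=lambda u,v:(260+.3*(u-400),140+.4*(v-300))
def fit(pts,obs,x0):  # pts local w/ z, obs (cam,uv)
    def w(p): 
        c,s=np.cos(p[2]),np.sin(p[2]); P=np.array(pts); return np.c_[p[0]+c*P[:,0]-s*P[:,1],p[1]+s*P[:,0]+c*P[:,1],P[:,2]]
    r=least_squares(lambda p:np.concatenate([proj(c,q)[0]-uv for (c,uv),q in zip(obs,w(p))]),x0,loss="soft_l1")
    print(r.x[:2].round(4),np.degrees(r.x[2]).round(1)); print(r.fun.reshape(-1,2).round(1).tolist()); return r.x
a,b=.058,.063; k=[(a,b,.215),(a,-b,.215),(-a,-b,.215),(-a,b,.215)]
print("chute");fit(k+[k[3],k[0],k[1],k[2]],[("top",A(*u)) for u in [(107,25),(253,38),(240,135),(92,122)]]+[("side",D(*u)) for u in [(538,332),(663,332),(672,378),(545,382)]],[.57,.06,0])
print("knob",tri(D(498,333),A(148,160)))
print("grip(top of bar)",tri(Cc(242,332),B(569,110)))
print("pan");fit([(0,0,.15),(0,36,.15),(0,-.036,.15),(-.073,0,.085)][:1]+[(0,.036,.15),(0,-.036,.15),(-.073,.036,.095),(-.073,-.036,.095),(0,.036,.15),(0,-.036,.15)],
 [("top",B(569,110)),("top",B(553,78)),("top",B(585,143)),("top",B(455,105)),("top",B(488,170)),("side",Cc(193,345)),("side",Cc(290,318))] if 0 else
 [("top",B(569,110)),("top",B(585,143)),("top",B(553,78)),("top",B(488,170)),("top",B(455,105)),("side",Cc(193,345)),("side",Cc(290,318))],[.52,-.3,-1.3])
print("balance");p=[(.095,.095,.05),(.095,-.095,.05)]
fit([(.085,.08,.06),(.085,-.08,.06),(-.085,-.08,.06),(-.085,.08,.06)],[("top",B(*u)) for u in [(485,40),(678,53),(662,215),(468,203)]],[.5,-.37,0])
E
python3 fit.py
```

```text
chute
[0.5748 0.0663] -4.8
[[1.2, -0.7], [0.4, -1.2], [-0.3, -0.4], [0.9, 0.0], [-0.3, -0.8], [-1.3, -1.1], [-0.1, -0.7], [-1.1, -1.9]]
knob (array([0.47967232, 0.08345523, 0.23753606]), np.float64(0.3059084124914193))
grip(top of bar) (array([ 0.53136474, -0.33695567,  0.13822235]), np.float64(0.0014033116372331733))
pan
[ 0.5299 -0.3362] -112.4
[[0.4, 0.2], [1.1, -21.7], [-0.4, 21.8], [0.9, -38.6], [-0.0, 4.0], [27.4, -5.3], [-27.9, -2.2]]
balance
[ 0.5179 -0.3532] -3.3
[[-0.8, 0.7], [0.8, 0.5], [0.8, -0.5], [-0.8, -0.8]]
```

Run:
```python
import re
exec(open("fit.py").read().split('print("chute")')[0])
fit([(0,0,.145),(0,.036,.145),(0,-.036,.145),(-.073,.036,.095),(-.073,-.036,.095),(0,-.036,.145),(0,.036,.145)],
 [("top",B(569,110)),("top",B(553,78)),("top",B(585,143)),("top",B(455,105)),("top",B(488,170)),("side",Cc(193,345)),("side",Cc(290,318))],[.53,-.33,-1.2])
o=env.get_obs();print(o["time_s"],o["qpos"])
```

```text
[ 0.5305 -0.337 ] -68.7
[[0.4, 0.1], [0.3, -0.4], [0.5, 0.3], [0.4, -0.1], [0.0, -0.2], [0.4, -1.6], [-0.9, -2.2]]
2.25 [65.66544048 18.39031775 -4.01493978 83.10919476  1.29661647 78.54205885
 -3.26136993]
```

```bash
cat >> h.py <<'E'
def ch(x,y,z):  # chute frame -> world
    return R.from_euler("z",-4.8,degrees=True).apply([x,y,z])+[.5748,.0663,0]
def tool(yaw,tilt=0): # tilt: about tool x, lip (tool -y) going down positive
    return R.from_euler("xyz",[180,0,yaw],degrees=True)*R.from_rotvec([np.radians(tilt),0,0])
def plan(p,r,p0=None,r0=None):
    if p0 is None:
        o=env.get_obs(); p0=o["tool_pos"]; r0=R.from_euler("xyz",o["tool_rot"],degrees=True)
    print("mv",np.r_[r0.inv().apply(np.array(p)-p0)/.2,(r0.inv()*r).as_rotvec()/1.5].round(3).tolist())
    return np.array(p),r
E
python3 - <<'E'
from h import *
print("tilt check: lip dir z after tilt", tool(21.3,30).apply([0,-1,0]), tool(21.3).apply([0,-1,0]))
s=plan([.41,-.42,.33],tool(10)); s=plan([.47,-.24,.33],tool(-5),*s); s=plan([.475,-.08,.32],tool(-5),*s)
s=plan(ch(-.095,-.035,.30),tool(-5),*s); s=plan(ch(-.095,-.035,.205),tool(-5),*s); s=plan(ch(-.095,.025,.205),tool(-5),*s)
E
```

```text
tilt check: lip dir z after tilt [-0.31458479  0.80686827  0.5       ] [-3.63251230e-01  9.31691228e-01 -1.22464680e-16]
mv [0.964, -0.478, -0.537, 0.0, 0.0, 0.176]
mv [0.452, -0.834, -0.0, -0.0, -0.0, 0.175]
mv [-0.045, -0.799, 0.05, 0.0, 0.0, 0.0]
mv [-0.041, -0.596, 0.1, 0.0, 0.0, 0.0]
mv [0.0, -0.0, 0.475, 0.0, 0.0, 0.0]
mv [-0.001, -0.3, -0.0, 0.0, 0.0, 0.0]
```

apply_moves --pt "0.96 -0.48 -0.54 0 0 0.176 0" --pt "0.96 -0.48 -0.54 0 0 0.176 0" --pt "0.96 -0.48 -0.54 0 0 0.176 0" --pt "0.96 -0.48 -0.54 0 0 0.176 0" --pt "0.96 -0.48 -0.54 0 0 0.176 0" --pt "0.96 -0.48 -0.54 0 0 0.176 0"

```text
time_s: 2.85
tool_pos: [0.4154, -0.4146, 0.3345]
tool_rot: [179.8, -0.4, 10.6]
force: [-0.2, 0.3, -0.2]
grip_width: 0.047
grasp_force: 0.0
```

apply_moves --pt "0.45 -0.83 0 0 0 0.175 0" --pt "0.45 -0.83 0 0 0 0.175 0" --pt "0.45 -0.83 0 0 0 0.175 0" --pt "0.45 -0.83 0 0 0 0.175 0" --pt "0.45 -0.83 0 0 0 0.175 0"

```text
time_s: 3.35
tool_pos: [0.4714, -0.2339, 0.331]
tool_rot: [-179.9, -0.1, -4.4]
force: [-0.3, 0.1, -0.8]
grip_width: 0.0069
grasp_force: 0.0
```

apply_moves --pt "-0.04 -0.8 0.05 0 0 0 0" --pt "-0.04 -0.8 0.05 0 0 0 0" --pt "-0.04 -0.8 0.05 0 0 0 0" --pt "-0.04 -0.8 0.05 0 0 0 0"

```text
time_s: 3.75
tool_pos: [0.475, -0.0748, 0.3206]
tool_rot: [-179.9, -0.0, -4.5]
force: [0.5, -0.5, 0.1]
grip_width: 0.0001
grasp_force: 0.0
```

apply_moves --pt "-0.04 -0.6 0.1 0 0 0 0" --pt "-0.04 -0.6 0.1 0 0 0 0" --pt "-0.04 -0.6 0.1 0 0 0 0" --pt "-0.04 -0.6 0.1 0 0 0 0"

```text
time_s: 4.15
tool_pos: [0.4771, 0.0424, 0.3001]
tool_rot: [-180.0, 0.0, -4.7]
force: [0.1, 0.1, 0.2]
grip_width: 0.0006
grasp_force: 0.0
```

Run:
```python
from h import *
o=env.get_obs(); print(o["tool_pos"],o["tool_rot"],o["qpos"].round(0))
T=viewer.read_camera("top");S=viewer.read_camera("side")
cv2.imwrite("pics/k.png",cv2.resize(np.hstack([T[120:270,200:350],S[90:240,220:370]]),(800,400))[:,:,::-1])
s=plan(ch(-.095,-.035,.205),tool(-5)); s=plan(ch(-.095,.025,.205),tool(-5),*s)
```

```text
[0.47712435 0.04236404 0.30009504] [-1.79975906e+02  3.38987493e-02 -4.69340767e+00] [  26.   -3.  -33.   98.   -2.   85. -101.]
mv [-0.003, -0.008, 0.477, 0.001, -0.0, -0.001]
mv [-0.001, -0.3, -0.0, 0.0, 0.0, 0.0]
```

View pics/k.png

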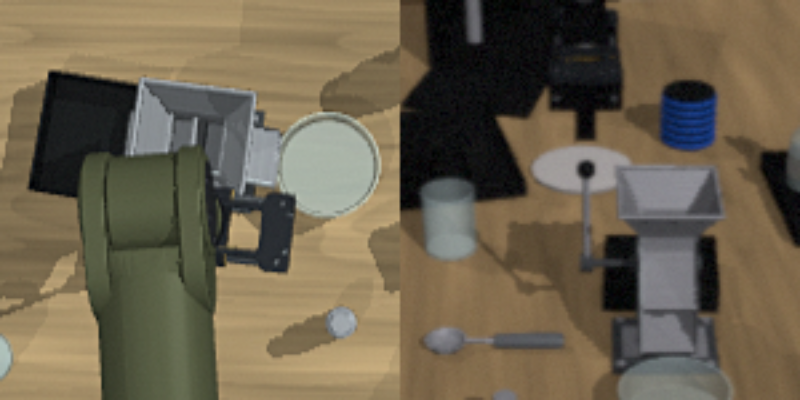

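The shut fingers hang in line with the knob at side px ≈ (290,153), and the hopper is clear of them. Going down and pushing.

apply_moves --pt "0 0 0.24 0 0 0 0" --pt "0 0 0.475 0 0 0 0" --pt "0 0 0.475 0 0 0 0" --pt "0 -0.1 0.475 0 0 0 0" --pt "0 -0.17 0.475 0 0 0 0" --pt "0 -0.23 0.475 0 0 0 0" --pt "0 -0.28 0.475 0 0 0 0" --pt "0 -0.31 0.475 0 0 0 0" --pt "0 -0.31 0.475 0 0 0 0"

```text
time_s: 5.15
tool_pos: [0.4833, 0.1018, 0.2061]
tool_rot: [-180.0, -0.0, -5.0]
force: [-0.9, -0.1, 0.3]
grip_width: 0.0005
grasp_force: 0.0
```

apply_moves --pt "0 -0.02 0 0 0 0 0" --pt "0 -0.03 0 0 0 0 0" --pt "0 -0.03 0 0 0 0 0"

```text
time_s: 5.45
tool_pos: [0.4834, 0.1072, 0.2055]
tool_rot: [180.0, 0.0, -5.0]
force: [0.7, -0.9, -0.5]
grip_width: 0.0006
grasp_force: 0.2
```

apply_moves --pt "0 -0.02 0 0 0 0 0" --pt "0 -0.03 0 0 0 0 0" --pt "0 -0.03 0 0 0 0 0"

```text
time_s: 5.75
tool_pos: [0.4839, 0.1125, 0.2054]
tool_rot: [179.9, 0.0, -5.0]
force: [-0.2, -3.5, -0.2]
grip_width: 0.0006
grasp_force: 1.4
```

Run:
```python
from h import *
T=viewer.read_camera("top");S=viewer.read_camera("side");print(env.get_obs()["force"])
for c in C: print(c,[(d["location"],round(d["conf"],2)) for d in boxes_of(c,"flap_knob")])
for a in (0,.08,.4,.5): print(a,proj("side",ch(-.095,.12*np.sin(a),.12+.12*np.cos(a))))
```

```text
[ 4.20622736e-04 -2.88394747e+00  6.48192857e-01]
side [([289.3, 187.6], 0.46), ([262.6, 247.5], 0.22)]
top [([270.1, 170.8], 0.51)]
0 [[289.52618815 153.81893817]]
0.08 [[289.49154668 152.5259581 ]]
0.4 [[289.37963012 149.86035867]]
0.5 [[289.35436365 149.8500318 ]]
```

apply_moves --pt "0 -0.02 0 0 0 0 0" --pt "0 -0.03 0 0 0 0 0" --pt "0 -0.03 0 0 0 0 0"

```text
time_s: 6.25
tool_pos: [0.4841, 0.1137, 0.2051]
tool_rot: [179.5, 0.1, -5.2]
force: [-0.5, -12.9, 2.6]
grip_width: 0.0004
grasp_force: 6.3
```

```bash
cat >> h.py <<'E'
def pour(tilt,lipy=-.015,z=.245,yaw=-5,lipx=0):
    r=tool(yaw,-tilt); return ch(lipx,lipy,z)-r.apply([0,-.073,.043]), r
E
python3 - <<'E'
from h import *
o=env.get_obs();s=plan(o["tool_pos"]+[-.003,-.04,0],tool(-5));s=plan(s[0]+[0,-.02,.12],tool(-5),*s)
s=plan(*pour(0),*s);print(s[0]);b=s
for t in (15,30,45,55): print(t,plan(*pour(t),*b)[0])
E
```

```text
mv [0.003, 0.201, 0.002, 0.006, 0.001, -0.003]
mv [0.009, 0.1, -0.6, 0.0, 0.0, 0.0]
mv [0.462, 0.337, 0.186, 0.0, 0.0, 0.0]
[ 0.56718246 -0.02136961  0.288     ]
mv [0.0, -0.068, -0.087, -0.175, 0.0, 0.0]
15 [ 0.56836923 -0.00780479  0.3054286 ]
mv [0.0, -0.156, -0.154, -0.349, 0.0, -0.0]
30 [0.56990871 0.00979151 0.31873909]
mv [0.0, -0.259, -0.195, -0.524, 0.0, 0.0]
45 [0.57169598 0.03022013 0.32702439]
mv [0.0, -0.332, -0.207, -0.64, 0.0, -0.0]
55 [0.57296546 0.04473036 0.32946189]
```

apply_moves --pt "0 0.2 0 0 0 0 0" --pt "0 0.25 -0.2 0 0 0 0" --pt "0 0.3 -0.6 0 0 0 0" --pt "0 0.3 -0.6 0 0 0 0" --pt "0.2 0.45 -0.5 0 0 0 0" --pt "0.46 0.64 -0.41 0 0 0 0" --pt "0.46 0.64 -0.41 0 0 0 0" --pt "0.46 0.64 -0.41 0 0 0 0"

```text
time_s: 7.05
tool_pos: [0.5661, -0.0184, 0.2854]
tool_rot: [-179.9, 0.1, -5.2]
force: [0.2, 0.1, -0.6]
grip_width: 0.0007
grasp_force: 0.0
```

apply_moves --pt "0 -0.07 -0.087 -0.175 0 0 0" --pt "0 -0.07 -0.087 -0.175 0 0 0" --pt "0 -0.156 -0.154 -0.35 0 0 0" --pt "0 -0.156 -0.154 -0.35 0 0 0" --pt "0 -0.26 -0.195 -0.524 0 0 0" --pt "0 -0.26 -0.195 -0.524 0 0 0" --pt "0 -0.33 -0.207 -0.64 0 0 0" --pt "0 -0.33 -0.207 -0.64 0 0 0"

```text
time_s: 7.85
tool_pos: [0.5695, 0.0559, 0.3241]
tool_rot: [125.0, 0.5, -4.4]
force: [-0.2, 0.3, -1.1]
grip_width: 0.0008
grasp_force: 0.0
```

Run:
```python
from h import *
o=env.get_obs(); print(o["tool_pos"],o["tool_rot"],o["qpos"].round(0),"want",pour(55)[1].as_euler("xyz",degrees=True))
T=viewer.read_camera("top");S=viewer.read_camera("side")
cv2.imwrite("pics/t.png",cv2.resize(np.hstack([T[120:270,200:350],S[90:240,220:370]]),(800,400))[:,:,::-1])
```

```text
[0.56945737 0.0558867  0.32410037] [124.95270708   0.53517047  -4.40948459] [ -11.   29.  -32.   79.   53.  117. -132.] want [125.   0.  -5.]
```

View pics/t.png

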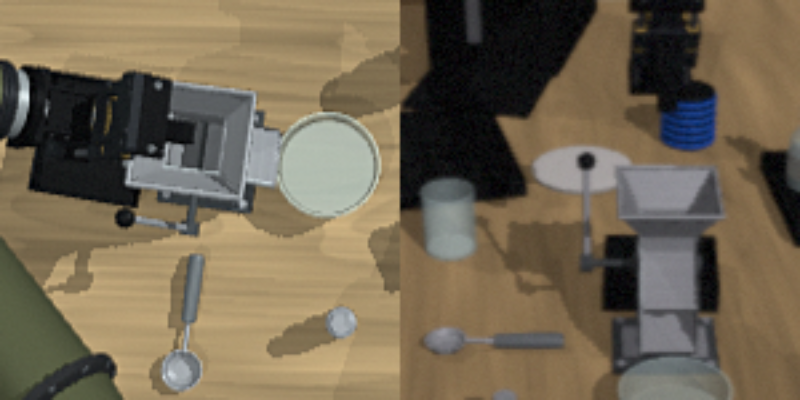

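Run:
```python
from h import *
for a in (.3,.4,.5): print(a,proj("top",ch(-.095,.12*np.sin(a),.12+.12*np.cos(a))))
o=env.get_obs(); s=(o["tool_pos"],R.from_euler("xyz",o["tool_rot"],degrees=True)); print(s[0])
s=plan([.567,-.03,.34],tool(-5),*s); s=plan([.55,-.19,.32],tool(8),*s); s=plan([.5305,-.337,.25],tool(21.3),*s); s=plan([.5305,-.337,.121],tool(21.3),*s)
```

```text
0.3 [[255.4570732  202.30494542]]
0.4 [[251.76636805 201.9276351 ]]
0.5 [[248.32286138 201.5866183 ]]
[0.56994423 0.05292755 0.3268368 ]
mv [0.019, 0.292, 0.301, 0.639, 0.001, 0.005]
mv [-0.015, 0.804, 0.1, 0.0, 0.0, -0.151]
mv [-0.199, 0.714, 0.35, -0.0, 0.0, -0.155]
mv [0.0, -0.0, 0.645, 0.0, 0.0, 0.0]
```

apply_moves --pt "0.02 0.1 0.1 0.2 0 0 0" --pt "0.02 0.2 0.2 0.4 0 0 0" --pt "0.02 0.3 0.3 0.64 0 0 0" --pt "0.02 0.3 0.3 0.64 0 0 0" --pt "0.02 0.3 0.3 0.64 0 0 0.3" --pt "0.02 0.3 0.3 0.64 0 0 0.6"

```text
time_s: 8.55
tool_pos: [0.5678, -0.0337, 0.3479]
tool_rot: [176.9, -0.5, -5.1]
force: [0.0, 0.0, -1.3]
grip_width: 0.0097
grasp_force: 0.0
```

apply_moves --pt "0 0.8 0.1 0 0 -0.15 0.6" --pt "0 0.8 0.1 0 0 -0.15 0.6" --pt "0 0.8 0.1 0 0 -0.15 0.6" --pt "0 0.8 0.1 0 0 -0.15 0.6" --pt "0 0.8 0.1 0 0 -0.15 0.6"

```text
time_s: 9.05
tool_pos: [0.5521, -0.1984, 0.3346]
tool_rot: [176.6, 0.7, 7.4]
force: [0.9, 0.5, 1.5]
grip_width: 0.0476
grasp_force: 0.0
```

Run:
```python
from h import *
s=plan([.5305,-.337,.22],tool(21.3)); plan([.5305,-.337,.121],tool(21.3),*s)
print(env.get_obs()["tool_pos"])
```

```text
mv [-0.19, 0.638, 0.614, 0.039, 0.013, -0.161]
mv [0.0, -0.0, 0.495, 0.0, 0.0, 0.0]
[ 0.55211035 -0.19837152  0.33455263]
```

apply_moves --pt "-0.19 0.64 0.61 0.04 0.01 -0.16 0.6" --pt "-0.19 0.64 0.61 0.04 0.01 -0.16 0.6" --pt "-0.19 0.64 0.61 0.04 0.01 -0.16 0.6" --pt "-0.19 0.64 0.61 0.04 0.01 -0.16 0.6" --pt "-0.19 0.64 0.61 0.04 0.01 -0.16 0.6" --pt "-0.19 0.64 0.61 0.04 0.01 -0.16 0.6"

```text
time_s: 9.65
tool_pos: [0.5337, -0.3314, 0.2204]
tool_rot: [-179.7, 0.2, 21.7]
force: [0.4, 0.2, 1.0]
grip_width: 0.0523
grasp_force: 0.0
```

Run:
```python
from h import *
o=env.get_obs(); print(o["tool_pos"],o["tool_rot"],o["grip_width"]); plan([.5305,-.337,.121],tool(21.3))
T=viewer.read_camera("top");S=viewer.read_camera("side")
print(proj("side",[.5305,-.337,.14]),proj("side",o["tool_pos"]))
cv2.imwrite("pics/g.png",cv2.resize(np.hstack([T[130:250,340:460],S[210:330,260:380]]),(800,400))[:,:,::-1])
```

```text
[ 0.53371355 -0.33137513  0.22035567] [-1.79724946e+02  1.50923496e-01  2.16951428e+01] 0.05227569586283476
mv [-0.024, 0.023, 0.497, -0.003, 0.002, 0.005]
[[326.22890951 264.06976008]] [[328.24843209 236.01952457]]
```

View pics/g.png

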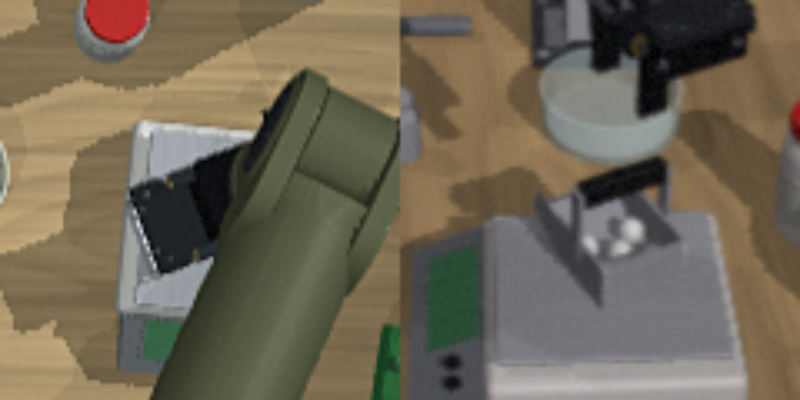

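The open fingers are above the handle, whose centre sits at side px ≈ (327,264), as projected. Going down to grasp it.

apply_moves --grip_force 35 --pt "-0.02 0.02 0.2 0 0 0 0.6" --pt "-0.02 0.02 0.38 0 0 0 0.6" --pt "-0.02 0.02 0.49 0 0 0 0.6" --pt "-0.02 0.02 0.49 0 0 0 0.6" --pt "-0.02 0.02 0.49 0 0 0 0.4" --pt "-0.02 0.02 0.49 0 0 0 0.2" --pt "-0.02 0.02 0.49 0 0 0 0" --pt "-0.02 0.02 0.49 0 0 0 0" --pt "-0.02 0.02 0.49 0 0 0 0" --pt "-0.02 0.02 0.49 0 0 0 0" --pt "-0.02 0.02 0.49 0 0 0 0"

```text
time_s: 10.85
tool_pos: [0.5297, -0.3379, 0.1217]
tool_rot: [-179.7, 0.3, 21.6]
force: [-1.4, 2.8, 2.8]
grip_width: 0.0136
grasp_force: 34.8
```

apply_moves --pt "0 0 -0.04 0 0 0 0" --pt "0 0 -0.12 0 0 0 0" --pt "0 0 -0.22 0 0 0 0" --pt "0 0 -0.34 0 0 0 0" --pt "0 0 -0.46 0 0 0 0" --pt "0 0 -0.58 0 0 0 0" --pt "0 0 -0.7 0 0 0 0" --pt "0 0 -0.8 0 0 0 0" --pt "0 0 -0.86 0 0 0 0" --pt "0 0 -0.9 0 0 0 0" --pt "0 0 -0.9 0 0 0 0"

```text
time_s: 11.95
tool_pos: [0.5311, -0.3392, 0.3026]
tool_rot: [-179.9, 0.2, 21.6]
force: [0.4, 0.7, -2.8]
grip_width: 0.0136
grasp_force: 34.8
```

Run:
```python
from h import *
o=env.get_obs(); print(o["tool_pos"],o["tool_rot"],o["grasp_force"],o["force"],o["qpos"].round())
s=plan([.55,-.18,.30],tool(8)); s=plan(pour(0)[0]+[0,0,.01],tool(-5),*s)
S=viewer.read_camera("side")
cv2.imwrite("pics/l.png",cv2.resize(S[160:310,240:440],(640,480))[:,:,::-1])
```

```text
[ 0.53111763 -0.33919042  0.30260459] [-179.85592967    0.22834598   21.60329588] 34.81950620189309 [ 0.37998519  0.72048875 -2.80732542] [ 46.  16. -20.  78.   6.  87. -42.]
mv [0.381, -0.705, 0.013, -0.001, 0.003, 0.158]
mv [0.195, -0.773, 0.01, -0.0, -0.0, 0.151]
```

View pics/l.png

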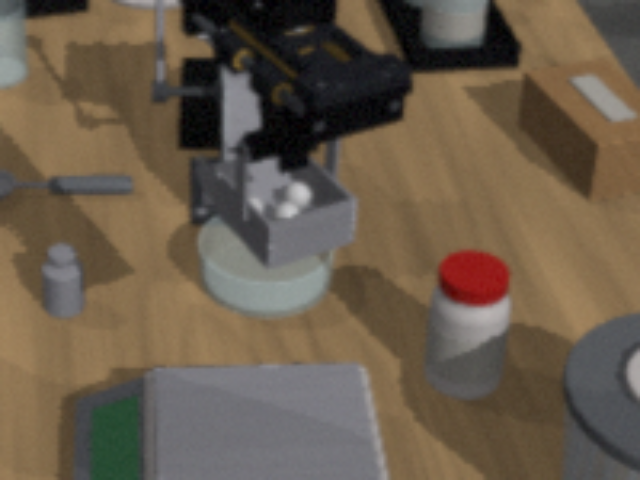

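The pan is lifted level with the balls inside, around crop (290,200). Carrying it gently to the hopper.

apply_moves --pt "0.02 -0.03 0 0 0 0.01 0" --pt "0.05 -0.09 0 0 0 0.02 0" --pt "0.1 -0.18 0 0 0 0.04 0" --pt "0.15 -0.27 0 0 0 0.06 0" --pt "0.2 -0.36 0.01 0 0 0.08 0" --pt "0.25 -0.45 0.01 0 0 0.1 0" --pt "0.3 -0.54 0.01 0 0 0.12 0" --pt "0.34 -0.62 0.01 0 0 0.14 0" --pt "0.37 -0.68 0.01 0 0 0.155 0" --pt "0.38 -0.7 0.01 0 0 0.158 0"

```text
time_s: 13.0
tool_pos: [0.5498, -0.1778, 0.2988]
tool_rot: [-179.7, 0.4, 8.2]
force: [-0.1, 0.4, -3.1]
grip_width: 0.0135
grasp_force: 34.8
```

apply_moves --pt "0.01 -0.03 0 0 0 0.01 0" --pt "0.03 -0.1 0 0 0 0.02 0" --pt "0.05 -0.19 0 0 0 0.04 0" --pt "0.07 -0.28 0 0 0 0.06 0" --pt "0.09 -0.37 0 0 0 0.08 0" --pt "0.115 -0.46 0.01 0 0 0.1 0" --pt "0.14 -0.55 0.01 0 0 0.11 0" --pt "0.16 -0.64 0.01 0 0 0.13 0" --pt "0.18 -0.71 0.01 0 0 0.14 0" --pt "0.19 -0.75 0.01 0 0 0.15 0" --pt "0.195 -0.77 0.01 0 0 0.15 0" --pt "0.195 -0.77 0.01 0 0 0.15 0"

```text
time_s: 14.2
tool_pos: [0.5669, -0.0228, 0.2976]
tool_rot: [-179.9, 0.4, -4.8]
force: [0.4, 0.1, -2.2]
grip_width: 0.0136
grasp_force: 34.8
```

Run:
```python
from h import *
o=env.get_obs(); print(o["tool_pos"],o["tool_rot"],o["grasp_force"])
for t,z,y in [(8,.248,-.015),(16,.245,-.015),(24,.24,-.015),(32,.235,-.018),(40,.23,-.02),(50,.228,-.02)]: print(t,end=" ");plan(*pour(t,y,z))
T=viewer.read_camera("top");S=viewer.read_camera("side")
cv2.imwrite("pics/p.png",cv2.resize(np.hstack([T[110:260,210:360],S[110:260,240:390]]),(800,400))[:,:,::-1])
```

```text
[ 0.56691276 -0.02278372  0.29762403] [-179.92527104    0.38026117   -4.84101959] 34.82143574394286
8 mv [0.001, -0.041, -0.016, -0.094, 0.004, 0.002]
16 mv [0.001, -0.081, -0.044, -0.187, 0.004, 0.002]
24 mv [0.001, -0.126, -0.057, -0.28, 0.004, 0.003]
32 mv [0.001, -0.162, -0.062, -0.373, 0.004, 0.003]
40 mv [0.001, -0.206, -0.061, -0.466, 0.004, 0.003]
50 mv [0.001, -0.277, -0.069, -0.583, 0.003, 0.004]
```

View pics/p.png

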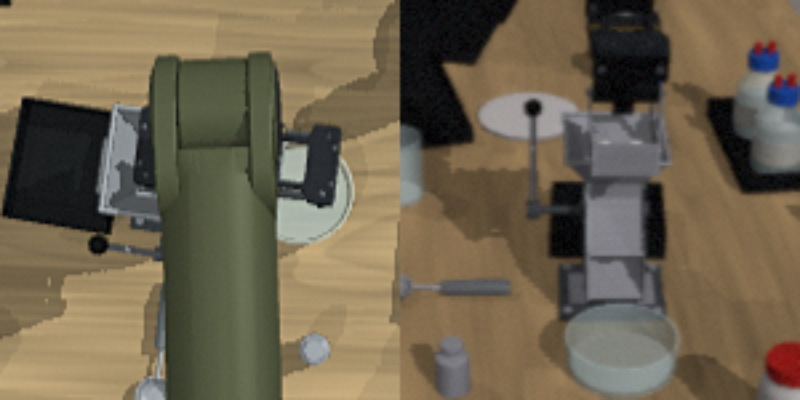

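The pan is level over the hopper (side crop ≈ (625,150)), with the flap lever over towards the tray. Tipping slowly.

apply_moves --pt "0 -0.02 -0.008 -0.047 0 0 0" --pt "0 -0.04 -0.016 -0.094 0 0 0" --pt "0 -0.06 -0.03 -0.14 0 0 0" --pt "0 -0.081 -0.044 -0.187 0 0 0" --pt "0 -0.096 -0.048 -0.218 0 0 0" --pt "0 -0.111 -0.052 -0.25 0 0 0" --pt "0 -0.126 -0.057 -0.28 0 0 0" --pt "0 -0.138 -0.059 -0.31 0 0 0" --pt "0 -0.15 -0.061 -0.34 0 0 0" --pt "0 -0.162 -0.062 -0.373 0 0 0" --pt "0 -0.162 -0.062 -0.373 0 0 0" --pt "0 -0.176 -0.062 -0.404 0 0 0" --pt "0 -0.19 -0.061 -0.435 0 0 0" --pt "0 -0.206 -0.061 -0.466 0 0 0" --pt "0 -0.206 -0.061 -0.466 0 0 0" --pt "0 -0.23 -0.064 -0.505 0 0 0" --pt "0 -0.255 -0.066 -0.545 0 0 0" --pt "0 -0.277 -0.069 -0.583 0 0 0" --pt "0 -0.277 -0.069 -0.583 0 0 0" --pt "0 -0.277 -0.069 -0.583 0 0 0"

```text
time_s: 16.3
tool_pos: [0.572, 0.0316, 0.3119]
tool_rot: [130.1, 0.3, -4.9]
force: [0.4, 0.7, -1.2]
grip_width: 0.0138
grasp_force: 34.9
```

apply_moves --pt "0 0 0 0 0 0 0" --pt "0 0 0 0 0 0 0" --pt "0 0 0 0 0 0 0" --pt "0 0 0 0 0 0 0" --pt "0 0 0 0 0 0 0"

```text
time_s: 16.8
tool_pos: [0.5717, 0.0322, 0.3119]
tool_rot: [130.0, 0.3, -4.9]
force: [1.5, -0.6, -1.5]
grip_width: 0.0135
grasp_force: 34.9
```

Run:
```python
from h import *
o=env.get_obs(); print(o["tool_pos"],o["tool_rot"],o["force"],o["qpos"].round(),pour(50,-.02,.228)[0])
T=viewer.read_camera("top");S=viewer.read_camera("side")
for c in C:
  for i in range(2): print(c,[([round(float(v)) for v in d["location"]],round(d["conf"],2)) for d in boxes_of(c,f"ball{i}_center")])
cv2.imwrite("pics/q.png",cv2.resize(np.hstack([T[110:260,210:360],S[110:260,240:390]]),(800,400))[:,:,::-1])
```

```text
[0.57171887 0.03221614 0.31191533] [129.98359131   0.34136663  -4.87006585] [ 1.53165485 -0.58175962 -1.45001815] [  -6.   26.  -32.   82.   50.  112. -131.] [0.57190769 0.03243977 0.31156111]
side [([388, 260], 0.6), ([324, 240], 0.53)]
side []
top []
top []
```

View pics/q.png

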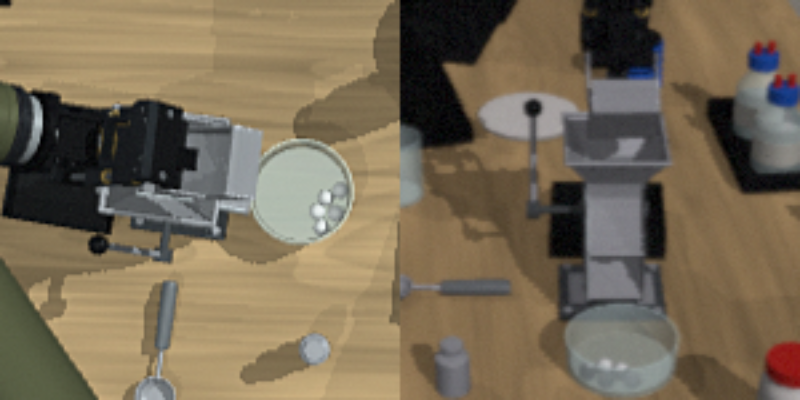

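The balls are in the dish, around top crop (330,210); I can make out five. Levelling the pan and returning it.

apply_moves --pt "0 0.02 -0.05 0 0 0 0" --pt "0 0.03 -0.1 0.08 0 0 0" --pt "0 0.06 -0.1 0.16 0 0 0" --pt "0 0.12 -0.06 0.24 0 0 0" --pt "0 0.18 -0.02 0.32 0 0 0" --pt "0 0.22 0.05 0.4 0 0 0" --pt "0 0.24 0.1 0.48 0 0 0" --pt "0 0.24 0.15 0.56 0 0 0" --pt "0 0.24 0.18 0.583 0 0 0" --pt "0 0.24 0.18 0.583 0 0 0"

```text
time_s: 18.1
tool_pos: [0.5661, -0.0301, 0.3255]
tool_rot: [179.9, 0.4, -5.2]
force: [-0.6, 0.7, -2.7]
grip_width: 0.014
grasp_force: 34.8
```

Run:
```python
from h import *
o=env.get_obs(); print(o["tool_pos"],o["tool_rot"])
s=plan([.55,-.18,.31],tool(8)); s=plan([.5297,-.3379,.25],tool(21.6),*s); s=plan([.5297,-.3379,.125],tool(21.6),*s)
```

```text
[ 0.56613516 -0.03006206  0.32552543] [179.92909827   0.4217869   -5.19886799]
mv [-0.012, 0.754, 0.079, 0.0, 0.005, -0.154]
mv [-0.21, 0.768, 0.3, -0.0, 0.0, -0.158]
mv [0.0, -0.0, 0.625, 0.0, 0.0, 0.0]
```

apply_moves --pt "0 0.1 0 0 0 -0.02 0" --pt "0 0.25 0 0 0.005 -0.05 0" --pt "0 0.45 0.03 0 0.005 -0.09 0" --pt "-0.01 0.62 0.06 0 0.005 -0.13 0" --pt "-0.01 0.75 0.08 0 0.005 -0.154 0" --pt "-0.01 0.75 0.08 0 0.005 -0.154 0"

```text
time_s: 18.7
tool_pos: [0.551, -0.179, 0.3085]
tool_rot: [180.0, 0.1, 8.2]
force: [-0.1, -0.7, -2.7]
grip_width: 0.0137
grasp_force: 34.8
```

apply_moves --pt "-0.03 0.1 0.02 0 0 -0.02 0" --pt "-0.07 0.27 0.08 0 0 -0.05 0" --pt "-0.12 0.45 0.15 0 0 -0.09 0" --pt "-0.17 0.62 0.23 0 0 -0.13 0" --pt "-0.2 0.73 0.28 0 0 -0.15 0" --pt "-0.21 0.77 0.3 0 0 -0.158 0" --pt "-0.21 0.77 0.3 0 0 -0.158 0" --pt "-0.21 0.77 0.3 0 0 -0.158 0"

```text
time_s: 19.5
tool_pos: [0.5348, -0.3305, 0.2499]
tool_rot: [-179.9, -0.2, 22.1]
force: [0.4, 0.2, -1.7]
grip_width: 0.0138
grasp_force: 34.8
```

Run:
```python
from h import *
o=env.get_obs(); print(o["tool_pos"],o["tool_rot"])
s=plan([.5297,-.3379,.128],tool(21.6));s=plan([.5297,-.3379,.1225],tool(21.6),*s)
```

```text
[ 0.53478228 -0.33050615  0.24988778] [-179.90387045   -0.21028677   22.14800407]
mv [-0.04, 0.026, 0.609, -0.001, -0.002, 0.006]
mv [0.0, -0.0, 0.028, 0.0, 0.0, 0.0]
```

apply_moves --pt "-0.01 0.01 0.15 0 0 0 0" --pt "-0.02 0.02 0.33 0 0 0 0" --pt "-0.04 0.026 0.48 0 0 0.006 0" --pt "-0.04 0.026 0.57 0 0 0.006 0" --pt "-0.04 0.026 0.605 0 0 0.006 0" --pt "-0.04 0.026 0.605 0 0 0.006 0"

```text
time_s: 20.1
tool_pos: [0.5286, -0.3391, 0.1281]
tool_rot: [-179.9, -0.1, 21.6]
force: [-0.4, -0.2, -2.2]
grip_width: 0.0138
grasp_force: 34.8
```

apply_moves --pt "0 0 0.015 0 0 0 0" --pt "0 0 0.025 0 0 0 0" --pt "0 0 0.03 0 0 0 0" --pt "0 0 0.03 0 0 0 0"

```text
time_s: 20.5
tool_pos: [0.5279, -0.3411, 0.1223]
tool_rot: [-180.0, -0.1, 21.4]
force: [-0.5, -0.1, -1.7]
grip_width: 0.0137
grasp_force: 34.8
```

apply_moves --pt "0 0 0.003 0 0 0 0" --pt "0 0 0.006 0 0 0 0" --pt "0 0 0.008 0 0 0 0" --pt "0 0 0.008 0 0 0 0"

```text
time_s: 20.9
tool_pos: [0.5283, -0.3409, 0.1215]
tool_rot: [-180.0, -0.2, 21.5]
force: [-1.7, 1.5, 5.2]
grip_width: 0.0136
grasp_force: 34.8
```

Contact. Opening gently and retreating upward.

apply_moves --pt "0 0 0 0 0 0 0.2" --pt "0 0 0 0 0 0 0.35" --pt "0 0 0 0 0 0 0.55" --pt "0 0 0 0 0 0 0.55" --pt "0 0 0 0 0 0 0.55" --pt "0 0 -0.1 0 0 0 0.55" --pt "0 0 -0.3 0 0 0 0.55" --pt "0 0 -0.5 0 0 0 0.55" --pt "0 0 -0.75 0 0 0 0.55" --pt "0 0 -0.9 0 0 0 0.55" --pt "0 0 -0.9 0 0 0 0.55"

```text
time_s: 22.0
tool_pos: [0.5297, -0.3425, 0.3064]
tool_rot: [179.6, -0.5, 21.4]
force: [0.7, -0.0, 1.1]
grip_width: 0.0479
grasp_force: 0.0
```

Run:
```python
from h import *
o=env.get_obs(); print(o["time_s"],o["tool_pos"],o["force"],o["grip_width"])
T=viewer.read_camera("top");S=viewer.read_camera("side")
r=lambda i,w,h:cv2.resize(i,(w,h),interpolation=cv2.INTER_CUBIC)
cv2.imwrite("pics/fin.png",np.hstack([np.vstack([r(T[150:220,230:350],400,250),r(T[157:207,298:348],400,350)]),np.vstack([r(S[140:260,260:380],400,250),r(S[235:345,260:370],400,350)])])[:,:,::-1])
```

```text
22.0 [ 0.52971814 -0.34245671  0.30643755] [ 0.73875435 -0.01939969  1.14563465] 0.04791042714966619
```

View pics/fin.png

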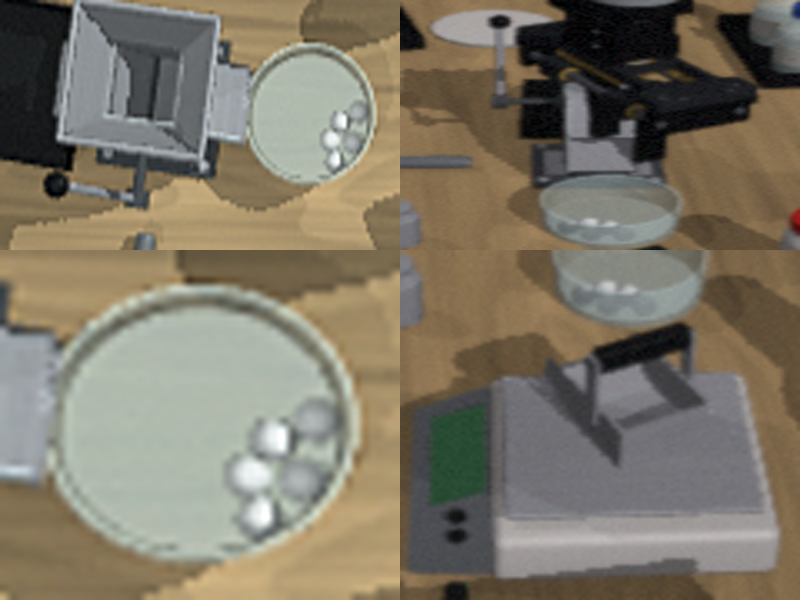

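Five balls lie in the dish. The empty pan stands upright on the plate, the lever is still over, and the gripper is clear of everything. Handing in.

```bash
python3 -c "
from cell import env
print(env.sign_off())"
```

```text
the job is handed in; nothing more can be done
None
```

The job is handed in: the flap is fully over on the tray's side, all five balls went through the chute into the glass dish, and the empty pan is back upright on the balance plate; sign-off gave no verdict.

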